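# Find the socket that fits the clamp nut

### The arm

A 6-joint arm with a two-finger parallel gripper is mounted at the origin on the work surface. World frame = base frame: x ahead of the robot, y to its left, z up, the work surface at z = 0. Lengths are in m, angles in rad, forces in N, time in s.
With the tool pointing down it reaches from about 0.425 to 0.95 m from the base axis. Payload 3.5 kg.
Tool frame: the origin (TCP) lies at the very end of the fingers, on their centre line; the grasp point (between the pads) lies ctrl.tcp_to_grasp behind it (ctrl.tcp_to_grasp is the distance from the TCP to the grasp point, in m); z points along the fingers, y is the line along which they close (so a half turn about z gives the same grasp; the last joint's range is limited). The gripper opens to 85 mm and grips with 20 to 120 N. Pads are 22 mm wide; open, the fingers measure 114 mm over their backs; the gripper's body (76 mm by 85 mm) begins 54 mm behind the grasp point. The pads swing forward as they close: fully open they stand 13 mm farther back than shut.
Start: joints at [1.024, 0.286, 1.577, -0, 1.279, -0.15], TCP at [0.261, 0.623, 0.231] pointing down, gripper open.
Joint ranges: [-2.77, 2.77], [-0.9, 2.22], [0.21, 2.48], [-1.53, 4.67], [0.24, 2.81], [-2.84, 2.84]. Speed limits (rad/s): [2.79, 2.79, 3.14, 3.14, 3.14, 3.14].

### API

Orientations are given as a unit quaternion [x, y, z, w].
In Python, from plant import ctrl gives the robot as it stands.
- The arm moves only by the shell command python3 -m inch 'ROWS' [FORCE]. ROWS is JSON, a list of rows, each an object with "slide": the shift along the tool's x, y, z in cm, a list of three; "turn": the turn about the tool's z in rad; "grip": the finger opening in cm, from 0 to 8.54. A call has 1 to 20 rows; each row is the pose to reach, as a shift and turn from the pose commanded when the call began, along the tool's axes at that moment; what a row does not reach only later rows make up. A row lasts 1/10 s, in which the tool goes at most 50 mm and 8.59 degrees, less where a joint would pass 70% of its speed; a pose out of reach is approached as far as the arm can. A call with a gripper value outside its range is refused whole. The fingers move at their own pace and stop on an object; FORCE is the grip in N (left out, the last holds). Time passes only in rows, so rows that repeat a pose let the fingers close. It gives the time, the measured TCP pose, the force, the opening and the grip force at its end, in the units of the state.
- ctrl.get_state(): the state, without advancing time (a new reading comes with each control period).
- ctrl.read_camera(name): name is "scene" or "top" or "wrist"; returns (picture, depth): 480x640x3 uint8, red, green, blue; 480x640 float32, m along the optical axis (not along the pixel's ray), 0 where there is no reading.
- ctrl.camera_info(name): a dict with "K" (3x3 intrinsics, pixels), "camera_from_world" (4x4, takes a point from world to camera coordinates); the wrist camera has in their place "T_tool_cam" (4x4, takes a point from camera to tool coordinates, whose origin is the TCP and whose axes are the flange's). Camera axes: x right, y down, z forward; pixel columns grow to the right and rows downward; lengths in m; the calibration is good to about 2 mm. A picture is of the moment at which its call begins: read the wrist's pose just before it. camera_info takes no time and is no camera call.
- ctrl.sign_off(): hands the job in; it is judged then, once.
The state is a dict: "time": time; "qpos": joint angles; "dq": joint speeds; "joint_efforts": joint torques, N m; "eef_pos": TCP position; "tcp_rot": TCP orientation; "contact_force": force on the tool from outside, world axes, zero at the start; "wrist_torque": the same for the moment, N m; "opening": opening from 0.0 (shut) to 1.0 (fully open); "finger_force": force on a finger pad.
Only numpy, scipy, OpenCV 4.12 (cv2) and the standard library are available. Lean on these libraries where they do the work, as an engineer would, in place of code of your own. Each camera call takes 0.05 s, during which the arm holds its last target. There are 200 camera calls.

### The job

Two of the three sockets in the tray look right for the hex nut of the die clamp: find out by trying which one fits, and put one that does not fit back in the tray, standing as it was. Leave the one that fits pushed fully down over the nut, its rim on the washer, and finish while still gripping it there: do not let go. Leave the card box, the bottle and the screwdriver alone.

Things in the scene. Friction and masses are not known exactly. Their poses are not given: they have to be found in the camera images.
- nut: hex nut, 30 mm across flats, 17 mm high (top 2.5 mm chamfered), fixed tight on a 19 mm stud that ends 4 mm above the nut; under it a washer 50 mm in diameter. Origin: nut axis at the washer's top face (the nut's foot), 50 mm above the bench; z up. Two of its flats are square to its own y axis.
- nut_top (a point): centre of the nut's top face, 17 mm above nut. A socket too small, or turned more than about 5 degrees off the nut's flats, stops here, rim about 17 mm above the washer. The right one, its flats matching the nut's, goes on down until its rim meets the washer: its origin is then at the nut's origin.
- fixture: die fixture fixed on the bench, carrying strap clamp, washer and nut; base plate 170 x 160 mm (its x and y). Origin: centre of its underside, 50 mm below nut. Nothing on it but nut and stud is higher than the washer, except two pins 60 mm high, about 90 mm from the nut.
- tray: shallow grey plastic tray, 110 x 300 mm (its x and y), rim 14 mm high, walls and floor 4 mm thick, fixed on the bench. Origin: centre of its underside. The sockets stand on its floor (rim 4 mm above the tray's origin) in a row along its y axis, about 90 mm apart.
- socket_a: one of two large steel sockets, alike outside, mouth down. Round skirt 46 mm in diameter, 30 mm high; on it a solid hex shank, 24 mm across flats, from 30 to 66 mm above the rim. Origin: centre of the rim (underside), z up. Shank and mouth both have two flats square to the socket's own y axis, so they match. About 0.2 to 0.4 kg.
- socket_b: the other large socket, same outside, origin and axes as socket_a. Each has a hexagonal mouth 24 mm deep in its underside. One of the two mouths is 32 mm across flats and fits the nut with 1 mm of play a side; the other is over 4 mm too small to go on. From above it cannot be seen which: try them.
- socket_c: small steel socket: skirt only 34 mm in diameter, otherwise outside, origin and axes as socket_a; its mouth is 21 mm across flats, plainly too small for the nut. 0.1 to 0.3 kg.
- parts_box: bystander: open white card box with small stampings, 120 x 160 x 50 mm; origin: centre of its underside. Not to be disturbed.
- oil_bottle: bystander: clear bottle with a black cap, 48 mm in diameter, 120 mm high; origin: centre of its foot. Not to be disturbed.
- screwdriver: bystander: screwdriver lying on the bench, 160 mm long; origin near its middle. Not to be disturbed.

How it is judged:
By the outcome, as a careful person would: the job done as asked, in the order asked, and still so for the second after the job is handed in, while the arm keeps its last pose, push and grip.
It also fails if it takes over 72 s, if anything falls off the work surface, if the arm or the gripper's body presses on something with over 40 N, if the wrist force passes 120 N, or if a joint passes its speed limit or range.

## Working session

There is one attempt and no reset: what is moved stays moved. The work goes in short steps, Python scripts to look and compute and a shell command to move; the robot and the scene stay as the last step left them, time stands still between calls to the robot, and variables do not carry over. Pictures are saved under pics/ and viewed, at most 10 in all, crops included, and the job is handed in when it is done.

```bash
mkdir -p pics; ls; python3 - <<'E'
from plant import ctrl
import cv2,numpy as np
print(ctrl.get_state()); print(ctrl.tcp_to_grasp)
p,d=ctrl.read_camera("top"); cv2.imwrite("pics/top.png",p[:,:,::-1]); np.save("top_d.npy",d)
p2,d2=ctrl.read_camera("scene"); cv2.imwrite("pics/scene.png",p2[:,:,::-1]); np.save("scene_d.npy",d2)
for n in("top","scene","wrist"):print(n,ctrl.camera_info(n))
E
```

```text
pics
{'time': 0.0, 'qpos': array([ 1.02401973e+00,  2.87206011e-01,  1.57815118e+00,  1.96427160e-05,
        1.27861329e+00, -1.50043467e-01]), 'dq': array([-0.00042197,  0.00079691, -0.00114553,  0.00038908, -0.00028733,
       -0.00106397]), 'joint_efforts': array([-5.53732098e-04, -4.05966461e+01, -2.92632741e+01, -8.44737997e-05,
        5.67236522e-03,  1.31505463e-06]), 'eef_pos': array([0.26047914, 0.622013  , 0.22993426]), 'tcp_rot': array([ 1.97070837e-01,  9.80388531e-01, -1.11426951e-03, -4.14736295e-04]), 'contact_force': array([ 0.07654692, -0.4099028 , -0.03544718]), 'wrist_torque': array([-0.02037373, -0.04790342,  0.02275545]), 'finger_force': 0.0, 'opening': 0.9983887158822026}
0.0187
top {'K': array([[533.1746695 ,   0.        , 322.55085416],
       [  0.        , 533.1746695 , 234.63110142],
       [  0.        ,   0.        ,   1.        ]]), 'camera_from_world': array([[-6.73086014e-03, -9.99977347e-01,  1.55017245e-05,
        -4.95923247e-02],
       [-9.94795127e-01,  6.69440238e-03, -1.01675167e-01,
         5.56060199e-01],
       [ 1.01672760e-01, -6.9978
[... 396 characters left out ...]
[ 0.62063403, -0.07245873, -0.78074524, -0.27743143],
       [-0.77242929,  0.11466008, -0.62466475,  1.38469577],
       [ 0.        ,  0.        ,  0.        ,  1.        ]])}
wrist {'K': array([[363.56249842,   0.        , 315.79626138],
       [  0.        , 363.56249842, 241.63332659],
       [  0.        ,   0.        ,   1.        ]]), 'T_tool_cam': array([[-4.56603611e-04, -9.54321084e-01, -2.98782629e-01,
         7.53086153e-02],
       [ 9.99999234e-01, -7.79400648e-04,  9.61217897e-04,
        -2.36635262e-04],
       [-1.15018188e-03, -2.98781962e-01,  9.54320709e-01,
        -1.41574057e-01],
       [ 0.00000000e+00,  0.00000000e+00,  0.00000000e+00,
         1.00000000e+00]])}
```

View pics/top.png

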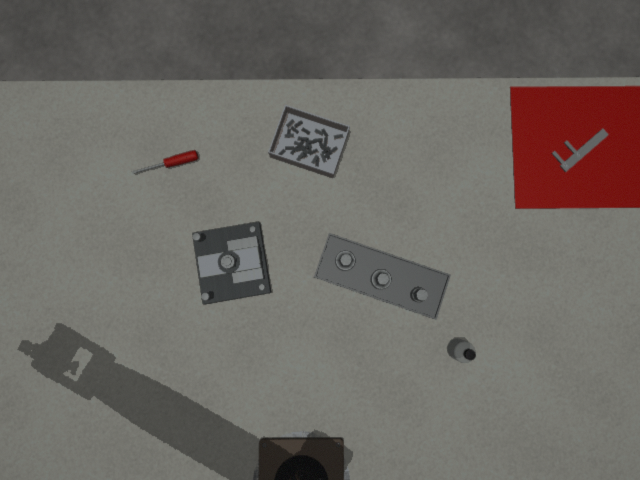

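View pics/scene.png

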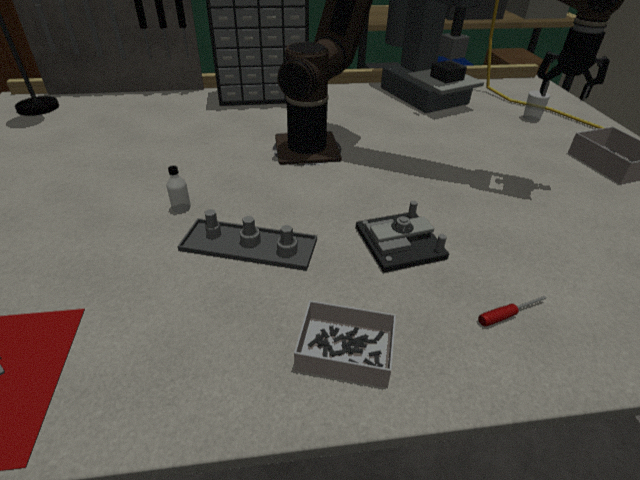

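The top view shows large sockets at (345,260) and (381,279), the small one at (420,295), the nut at (228,262), the fixture's pins at (197,237) and (207,296), and the bottle at (465,352). The scene view agrees. Next I'll cast rays for rough positions.

```bash
cat > h.py <<'E'
from plant import ctrl
import cv2,numpy as np
from scipy.spatial.transform import Rotation as R
def cam(name):
    i=ctrl.camera_info(name); K=i["K"]
    if name=="wrist":
        s=ctrl.get_state(); T=np.eye(4);T[:3,:3]=R.from_quat(s["tcp_rot"]).as_matrix();T[:3,3]=s["eef_pos"]
        return K,T@i["T_tool_cam"]
    return K,np.linalg.inv(i["camera_from_world"])
def ray(c,uv,z):
    K,T=c; uv=np.atleast_2d(np.array(uv,float)); d=np.c_[uv,np.ones(len(uv))]@np.linalg.inv(K).T@T[:3,:3].T
    o=T[:3,3]; return o+d*((z-o[2])/d[:,2])[:,None]
def proj(c,P):
    K,T=c; p=(np.atleast_2d(P)-T[:3,3])@T[:3,:3]; p=p@K.T; return p[:,:2]/p[:,2:]
def delta(xy,yaw=None):
    """shift in tool cm (x,y) to get TCP over xy, and turn options so tool y lies along yaw"""
    s=ctrl.get_state(); M=R.from_quat(s["tcp_rot"]).as_matrix()
    v=M.T@np.r_[np.array(xy)-s["eef_pos"][:2],0]*100
    ty=np.arctan2(M[1,1],M[0,1])
    print("slide",v.round(2),"z",s["eef_pos"][2].round(4),"tool y yaw deg",np.degrees(ty).round(2),"q6",s["qpos"][5].round(3),"t",s["time"])
    if yaw is not None:
        print("turn(rad, mod pi/3)",-((yaw-ty+np.pi/6)%(np.pi/3)-np.pi/6))
E
python3 - <<'E'
from h import *
c=cam("top")
print(ray(c,[[345,260],[381,279],[420,295]],.07)); print(ray(c,[228,262],.071))
print("tray",ray(c,[[331,234],[449,272],[437,318],[315,277]],.014))
print("fix",ray(c,[[193,232],[260,222],[271,292],[203,304]],.02))
delta(ray(c,[363,270],.07)[0,:2])
E
```

```text
[[ 0.49437702 -0.10287458  0.07      ]
 [ 0.45170169 -0.1822261   0.07      ]
 [ 0.41587364 -0.26780081  0.07      ]]
[[0.49162673 0.1572378  0.071     ]]
tray [[ 0.55853216 -0.07313991  0.014     ]
 [ 0.46787055 -0.34673504  0.014     ]
 [ 0.36226322 -0.31581482  0.014     ]
 [ 0.45837644 -0.03513969  0.014     ]]
fix [[0.56476504 0.24865161 0.02      ]
 [0.58720798 0.09257141 0.02      ]
 [0.4244497  0.066373   0.02      ]
 [0.3980629  0.2226624  0.02      ]]
slide [-49.05 -62.36   0.12] z 0.23 tool y yaw deg 67.27 q6 -0.15 t 0.1
```

```bash
python3 - <<'E'
from h import *
delta([.4916,.1572]); 
E
```

```text
slide [-39.28 -33.94   0.06] z 0.23 tool y yaw deg 67.27 q6 -0.15 t 0.1
```

```bash
python3 -m inch '[{"slide":[-3.9,-3.4,0],"turn":0,"grip":8.5},{"slide":[-7.8,-6.8,0],"turn":0,"grip":8.5},{"slide":[-11.7,-10.2,0],"turn":0,"grip":8.5},{"slide":[-15.6,-13.6,0],"turn":0,"grip":8.5},{"slide":[-19.5,-17,0],"turn":0,"grip":8.5},{"slide":[-23.4,-20.4,0],"turn":0,"grip":8.5},{"slide":[-27.3,-23.8,1],"turn":0,"grip":8.5},{"slide":[-31.2,-27.2,2],"turn":0,"grip":8.5},{"slide":[-35.1,-30.6,3],"turn":0,"grip":8.5},{"slide":[-39.3,-33.9,4],"turn":0,"grip":8.5},{"slide":[-39.3,-33.9,4],"turn":0,"grip":8.5},{"slide":[-39.3,-33.9,4],"turn":0,"grip":8.5},{"slide":[-39.3,-33.9,4],"turn":0,"grip":8.5},{"slide":[-39.3,-33.9,4],"turn":0,"grip":8.5}]'
python3 - <<'E'
from h import *
c=cam("wrist"); p,d=ctrl.read_camera("wrist"); cv2.imwrite("pics/nut.png",p[:,:,::-1]); np.save("nut_T.npy",c[1])
print(proj(c,[.4916,.1572,.067]))
E
```

```text
time: 1.5
eef_pos: [0.4918, 0.1589, 0.1914]
tcp_rot: [0.197, 0.98, 0.0, -0.0]
contact_force: [-0.2, 0.1, -0.3]
opening: 0.992
finger_force: 0.0
[[313.55243917 232.3011403 ]]
```

View pics/nut.png

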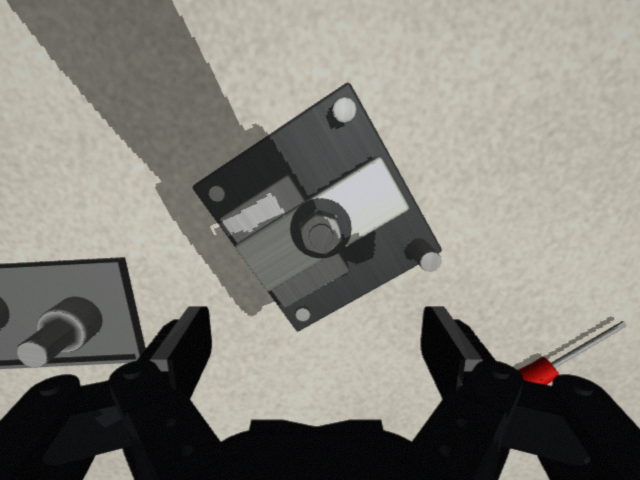

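The wrist view shows the stud top at about (320,236), shaded by the arm, and the strap running diagonally. I'll enlarge it with the contrast raised to see the hex.

```bash
python3 - <<'E'
from h import *
p=cv2.imread("pics/nut.png",0)[190:280,270:370]
p=cv2.resize(p,None,fx=6,fy=6,interpolation=cv2.INTER_CUBIC)
cv2.imwrite("pics/nutc.png",cv2.createCLAHE(4,(3,3)).apply(p))
E
```

```text
(no output)
```

View pics/nutc.png

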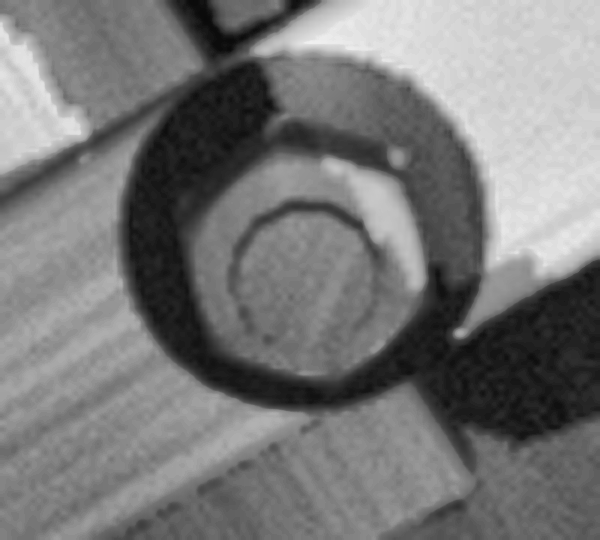

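The crop shows the nut's hex with corners near (208,352), (325,382), (428,285), (403,165), (283,130) and (183,220), inside the dark washer disc, centre about (305,230).

```bash
python3 - <<'E'
from h import *
c=(ctrl.camera_info("wrist")["K"],np.load("nut_T.npy"))
f=lambda a:np.array(a)/6+[270,190]-.4
V=ray(c,f([(208,352),(325,382),(428,285),(403,165)]),.0645)[:,:2]
print("sides",[(round(np.degrees(np.arctan2(*(b-a)[::-1]))%60,1),round(np.linalg.norm(b-a)*1e3,1)) for a,b in zip(V,V[1:])], "ctr from opp", (V[0]+V[2])/2, (ray(c,f((183,220)),.0645)[0,:2]+V[2])/2)
print("stud",ray(c,f((308,275)),.071))
print("washer pts/centre",ray(c,f([(305,230)]),.05), ray(c,f([(122,230),(487,230),(305,50),(315,408)]),.05))
# fixture plate corners
F=ray(c,[(349,83),(193,187),(298,330),(440,248)],.02)[:,:2]
print(F.mean(0),[round(np.degrees(np.arctan2(*(F[(i+1)%4]-F[i])[::-1])),1) for i in range(4)],[np.linalg.norm(F[(i+1)%4]-F[i]).round(4) for i in range(4)])
E
```

```text
sides [(np.float64(52.1), np.float64(15.8)), (np.float64(52.4), np.float64(18.6)), (np.float64(49.7), np.float64(16.2))] ctr from opp [0.50265609 0.16006771] [0.49390838 0.16209293]
stud [[0.49495167 0.16182348 0.071     ]]
washer pts/centre [[0.49480158 0.16178705 0.05      ]] [[0.48530826 0.13911276 0.05      ]
 [0.50424526 0.18434279 0.05      ]
 [0.47223881 0.17112302 0.05      ]
 [0.51880711 0.15334557 0.05      ]]
[0.49468531 0.16215048] [np.float64(-80.7), np.float64(9.6), np.float64(100.2), np.float64(-170.7)] [np.float64(0.1558), np.float64(0.1653), np.float64(0.155), np.float64(0.1628)]
```

```bash
python3 - <<'E'
from h import *
c=(ctrl.camera_info("wrist")["K"],np.load("nut_T.npy"))
g=cv2.GaussianBlur(cv2.imread("pics/nut.png",0).astype(np.float32)[190:280,270:370],(0,0),.8)
from scipy.ndimage import map_coordinates as mc
v=np.array([(183,220),(208,352),(325,382),(428,285),(403,165)])/6-.4
for a,b in zip(v,v[1:]):
    n=np.array([a[1]-b[1],b[0]-a[0]])/np.linalg.norm(b-a); s=np.arange(-2.5,2.51,.1); P=[]
    for t in np.linspace(.15,.85,15):
        q=a+t*(b-a)+s[:,None]*n; pr=mc(g,[q[:,1],q[:,0]],order=1); P.append(q[np.argmax(abs(np.gradient(pr)))])
    W=ray(c,np.array(P)+[270,190],.0645)[:,:2].astype(np.float32)
    L=cv2.fitLine(W,cv2.DIST_HUBER,0,.0003,.01).ravel(); r=(W-L[2:])@[-L[1],L[0]]
    print(np.degrees(np.arctan2(L[1],L[0]))%60, "rms mm",r.std()*1e3, "dist from ctr", abs((np.array([.495,.162])-L[2:])@[-L[1],L[0]]))
delta([.475,-.14])
E
```

```text
51.046165 rms mm 0.18202771 dist from ctr 0.015148484494562084
50.59813 rms mm 0.19867212 dist from ctr 0.015552632538995746
52.471718 rms mm 0.26292124 dist from ctr 0.01497128680111763
57.28735 rms mm 0.26942632 dist from ctr 0.013782632731802656
slide [-9.960e+00 -2.825e+01 -1.000e-02] z 0.1915 tool y yaw deg 67.36 q6 -1.059 t 1.55
```

```bash
python3 -m inch '[{"slide":[-1.4,-4,-0.5],"turn":0,"grip":8.5},{"slide":[-2.8,-8,-1],"turn":0,"grip":8.5},{"slide":[-4.2,-12,-1.5],"turn":0,"grip":8.5},{"slide":[-5.6,-16,-2],"turn":0,"grip":8.5},{"slide":[-7,-20,-2.5],"turn":0,"grip":8.5},{"slide":[-8.4,-24,-3],"turn":0,"grip":8.5},{"slide":[-10,-28.2,-3.5],"turn":0,"grip":8.5},{"slide":[-10,-28.2,-3.5],"turn":0,"grip":8.5},{"slide":[-10,-28.2,-3.5],"turn":0,"grip":8.5},{"slide":[-10,-28.2,-3.5],"turn":0,"grip":8.5},{"slide":[-10,-28.2,-3.5],"turn":0,"grip":8.5}]'
python3 - <<'E'
from h import *
c=cam("wrist"); p,d=ctrl.read_camera("wrist"); cv2.imwrite("pics/sock.png",p[:,:,::-1]); np.save("sock_T.npy",c[1])
E
```

```text
time: 2.65
eef_pos: [0.4755, -0.139, 0.226]
tcp_rot: [0.196, 0.981, 0.0, -0.0]
contact_force: [0.4, -0.6, 0.7]
opening: 0.995
finger_force: 0.0
```

View pics/sock.png

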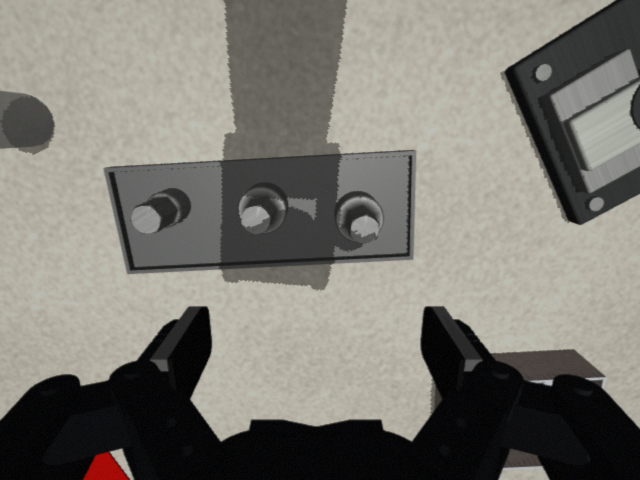

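Shank tops are near (257,216) for the middle large socket, (364,227) for the end one nearer the nut, and (146,219) for the small one. Now enlarged crops of the two large ones.

```bash
python3 - <<'E'
from h import *
p=cv2.imread("pics/sock.png",0)
q=np.hstack([p[180:250,225:295],p[190:260,328:398]])
q=cv2.resize(q,None,fx=5.7,fy=5.7,interpolation=cv2.INTER_CUBIC)
cv2.imwrite("pics/sockc.png",cv2.createCLAHE(3,(2,4)).apply(q))
E
```

```text
(no output)
```

View pics/sockc.png

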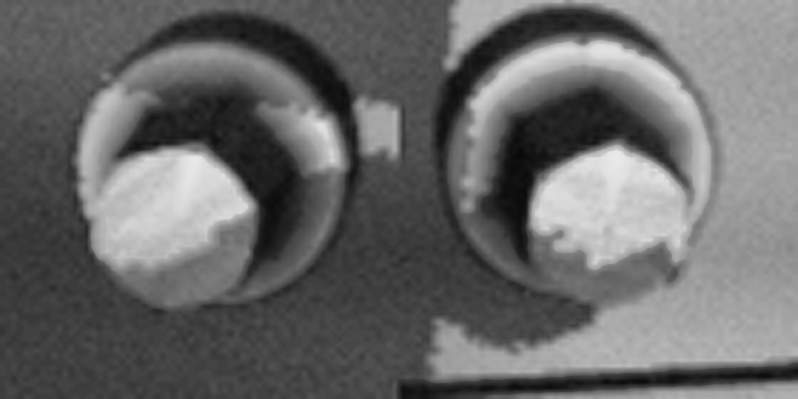

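Left crop hex corners are about (205,147), (258,210), (232,298), (147,308), (92,246), (118,158). Right crop: (617,143), (688,188), (685,268), (605,305), (534,262), (535,185). Now I'll fit the edges.

```bash
cat >> h.py <<'E'
from scipy.ndimage import map_coordinates as mc
def hexfit(c,img,V,z,w=2.5):
    g=cv2.GaussianBlur(img.astype(np.float32),(0,0),.8); V=np.array(V,float); Ls=[]
    for a,b in zip(V,np.roll(V,-1,0)):
        n=np.array([a[1]-b[1],b[0]-a[0]])/np.linalg.norm(b-a); s=np.arange(-w,w+.01,.1); P=[]
        for t in np.linspace(.15,.85,15):
            q=a+t*(b-a)+s[:,None]*n; pr=mc(g,[q[:,1],q[:,0]],order=1); P.append(q[np.argmax(abs(np.gradient(pr)))])
        W=ray(c,P,z)[:,:2].astype(np.float32)
        L=cv2.fitLine(W,cv2.DIST_HUBER,0,.0003,.01).ravel(); r=(W-L[2:])@[-L[1],L[0]]
        Ls.append(L); print("side",(np.degrees(np.arctan2(L[1],L[0]))%60).round(1),"rms",(r.std()*1e3).round(2),W.mean(0).round(4))
    m=np.array([L[2:] for L in Ls]); print("ctr",ray(c,V,z)[:,:2].mean(0), "opp widths",[round(float(np.linalg.norm(m[i]-m[i+3])),4) for i in range(3)],"opp mids",[((m[i]+m[i+3])/2).round(4) for i in range(3)])
E
python3 - <<'E'
from h import *
c=(ctrl.camera_info("wrist")["K"],np.load("sock_T.npy")); p=cv2.imread("pics/sock.png",0)
f=lambda a,o:np.array(a)/5.7-.4+o
hexfit(c,p,f([(205,147),(258,210),(232,298),(147,308),(92,246),(118,158)],[225,180]),.07)
hexfit(c,p,f([(617-399,143),(688-399,188),(685-399,268),(605-399,305),(534-399,262),(535-399,185)],[328,190]),.07)
# skirt tops (circle centre)
print(ray(c,f([(213,172),(583-399,172)],[225,180])+[[0,0],[103,10]],.034))
E
```

```text
side 17.3 rms 0.32 [ 0.4509 -0.1742]
side 15.8 rms 0.38 [ 0.4623 -0.1771]
side 17.0 rms 0.19 [ 0.4659 -0.1882]
side 15.9 rms 0.41 [ 0.458  -0.1959]
side 16.4 rms 0.71 [ 0.4465 -0.1936]
side 18.6 rms 0.46 [ 0.4433 -0.1821]
ctr [ 0.45454952 -0.18518951] opp widths [0.0228, 0.0228, 0.0236] opp mids [array([ 0.4544, -0.185 ], dtype=float32), array([ 0.4544, -0.1851], dtype=float32), array([ 0.4545, -0.1853], dtype=float32)]
side 34.8 rms 0.29 [ 0.4914 -0.094 ]
side 37.0 rms 0.85 [ 0.5022 -0.0933]
side 32.8 rms 0.33 [ 0.5095 -0.1016]
side 7.8 rms 1.18 [ 0.5042 -0.1124]
side 33.3 rms 0.16 [ 0.4928 -0.1142]
side 33.3 rms 0.34 [ 0.4862 -0.1046]
ctr [ 0.4977704  -0.10309131] opp widths [0.0222, 0.0229, 0.0236] opp mids [array([ 0.4976, -0.1032], dtype=float32), array([ 0.4976, -0.1038], dtype=float32), array([ 0.4978, -0.1028], dtype=float32)]
[[ 0.45419281 -0.18444361  0.034     ]
 [ 0.49846515 -0.10324562  0.034     ]]
```

```bash
python3 - <<'E'
from h import *
delta([.4978,-.1033],np.radians(63.7))
E
```

```text
slide [-0.68  4.15  0.  ] z 0.2261 tool y yaw deg 67.42 q6 -1.666 t 2.7
turn(rad, mod pi/3) 0.06488199171884235
```

```bash
python3 -m inch '[{"slide":[-0.4,2,0],"turn":0.065,"grip":5},{"slide":[-0.7,4.15,3],"turn":0.065,"grip":5},{"slide":[-0.7,4.15,7],"turn":0.065,"grip":5},{"slide":[-0.7,4.15,11],"turn":0.065,"grip":5},{"slide":[-0.7,4.15,13],"turn":0.065,"grip":5},{"slide":[-0.7,4.15,13],"turn":0.065,"grip":5},{"slide":[-0.7,4.15,13],"turn":0.065,"grip":5},{"slide":[-0.7,4.15,13],"turn":0.065,"grip":5}]' 60
python3 - <<'E'
from h import *
delta([.4978,-.1033],np.radians(63.7)); c=cam("wrist"); p,d=ctrl.read_camera("wrist"); cv2.imwrite("pics/pre.png",p[:,:,::-1]); print(proj(c,[[.4978,-.1033,.07],[.4978,-.1033,.034]]))
E
```

```text
time: 3.5
eef_pos: [0.4995, -0.1054, 0.0984]
tcp_rot: [0.229, 0.974, -0.0, 0.002]
contact_force: [0.2, 0.1, 0.6]
opening: 0.582
finger_force: 0.0
slide [ 0.24  0.11 -0.  ] z 0.0984 tool y yaw deg 63.58 q6 -1.517 t 3.5
turn(rad, mod pi/3) -0.0020833560767896664
[[317.99368015 278.60194276]
 [317.56304731 254.66201293]]
```

View pics/pre.png

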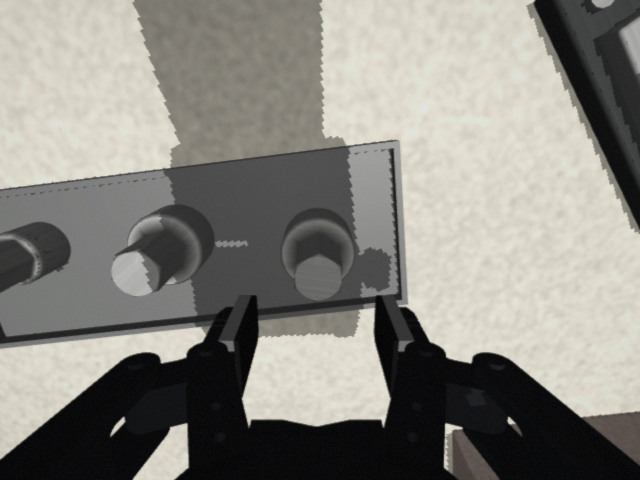

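The shank top at (318,279) is where predicted (318,278.6), centred between the pads. I'll go down and grip.

```bash
python3 -m inch '[{"slide":[0.2,0.1,0],"turn":0,"grip":5},{"slide":[0.2,0.1,2],"turn":0,"grip":5},{"slide":[0.2,0.1,4],"turn":0,"grip":5},{"slide":[0.2,0.1,5.2],"turn":0,"grip":5},{"slide":[0.2,0.1,5.9],"turn":0,"grip":5},{"slide":[0.2,0.1,5.9],"turn":0,"grip":5},{"slide":[0.2,0.1,5.9],"turn":0,"grip":5},{"slide":[0.2,0.1,5.9],"turn":0,"grip":3.5},{"slide":[0.2,0.1,5.9],"turn":0,"grip":2},{"slide":[0.2,0.1,5.9],"turn":0,"grip":2},{"slide":[0.2,0.1,5.9],"turn":0,"grip":2},{"slide":[0.2,0.1,5.9],"turn":0,"grip":2},{"slide":[0.2,0.1,5.9],"turn":0,"grip":1.5},{"slide":[0.2,0.1,5.9],"turn":0,"grip":1.5}]' 90
python3 - <<'E'
from h import *
delta([.495,.162],np.radians(81.2))
E
```

```text
time: 4.95
eef_pos: [0.4975, -0.1036, 0.0384]
tcp_rot: [0.229, 0.973, -0.0, 0.001]
contact_force: [-1.4, 1.1, 5.4]
opening: 0.266
finger_force: 89.0
slide [ 1.206e+01  2.367e+01 -2.000e-02] z 0.0384 tool y yaw deg 63.55 q6 -1.514 t 4.95
turn(rad, mod pi/3) -0.3081124325871356
```

```bash
python3 -m inch '[{"slide":[0,0,-2],"turn":0,"grip":1.5},{"slide":[0,0,-5],"turn":0,"grip":1.5},{"slide":[0,0,-8.5],"turn":0,"grip":1.5},{"slide":[1,2,-10.5],"turn":0,"grip":1.5},{"slide":[2.5,5,-10.5],"turn":-0.05,"grip":1.5},{"slide":[4.3,8.5,-10.5],"turn":-0.1,"grip":1.5},{"slide":[6.1,12,-10.5],"turn":-0.15,"grip":1.5},{"slide":[7.9,15.5,-10.5],"turn":-0.2,"grip":1.5},{"slide":[9.7,19,-10.5],"turn":-0.25,"grip":1.5},{"slide":[11.1,21.8,-10.5],"turn":-0.308,"grip":1.5},{"slide":[12.1,23.7,-10.5],"turn":-0.308,"grip":1.5},{"slide":[12.1,23.7,-9.5],"turn":-0.308,"grip":1.5},{"slide":[12.1,23.7,-8.6],"turn":-0.308,"grip":1.5},{"slide":[12.1,23.7,-8.6],"turn":-0.308,"grip":1.5},{"slide":[12.1,23.7,-8.6],"turn":-0.308,"grip":1.5},{"slide":[12.1,23.7,-8.6],"turn":-0.308,"grip":1.5},{"slide":[12.1,23.7,-8.6],"turn":-0.308,"grip":1.5}]'
python3 - <<'E'
from h import *
delta([.495,.162],np.radians(81.2)); c=cam("wrist"); p,d=ctrl.read_camera("wrist"); cv2.imwrite("pics/over.png",p[:,:,::-1]); print(proj(c,[[.495,.162,.05]])); s=ctrl.get_state();print(s["contact_force"],s["opening"])
E
```

```text
time: 6.65
eef_pos: [0.4944, 0.1622, 0.1238]
tcp_rot: [0.077, 0.997, 0.0, 0.0]
contact_force: [0.1, -0.1, -2.9]
opening: 0.261
finger_force: 88.9
slide [-0.06 -0.01  0.  ] z 0.1238 tool y yaw deg 81.13 q6 -1.294 t 6.65
turn(rad, mod pi/3) -0.0012571797126281758
[[316.08960975 254.50004377]]
[-0.25396481  0.57866219 -2.53984395] 0.2649226728808893
```

View pics/over.png

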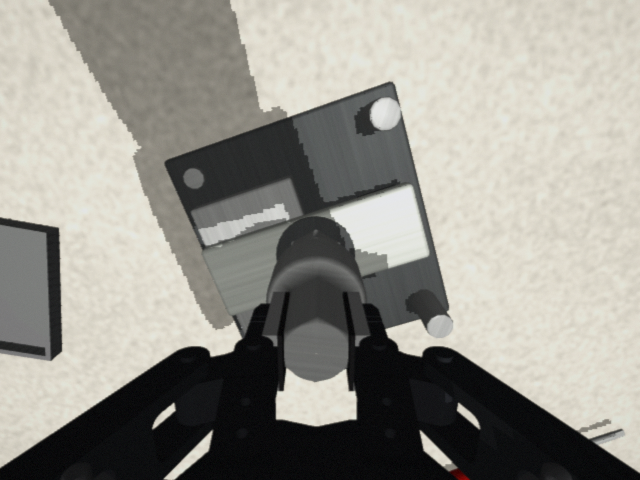

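The socket is held upright above the washer (washer about (316,240), seen just behind the socket). I'll lower it gently and watch the force.

```bash
python3 -m inch '[{"slide":[-0.05,0,1],"turn":0,"grip":1.5},{"slide":[-0.05,0,1.9],"turn":0,"grip":1.5},{"slide":[-0.05,0,2.1],"turn":0,"grip":1.5},{"slide":[-0.05,0,2.2],"turn":0,"grip":1.5},{"slide":[-0.05,0,2.3],"turn":0,"grip":1.5},{"slide":[-0.05,0,2.4],"turn":0,"grip":1.5},{"slide":[-0.05,0,2.5],"turn":0,"grip":1.5},{"slide":[-0.05,0,2.5],"turn":0,"grip":1.5}]'
```

```text
time: 7.5
eef_pos: [0.4947, 0.1628, 0.0988]
tcp_rot: [0.077, 0.997, 0.0, 0.0]
contact_force: [-0.1, -0.5, -1.7]
opening: 0.263
finger_force: 89.2
```

```bash
python3 -m inch '[{"slide":[0,0,0.1],"turn":0,"grip":1.5},{"slide":[0,0,0.2],"turn":0,"grip":1.5},{"slide":[0,0,0.3],"turn":0,"grip":1.5},{"slide":[0,0,0.4],"turn":0,"grip":1.5},{"slide":[0,0,0.5],"turn":0,"grip":1.5},{"slide":[0,0,0.5],"turn":0,"grip":1.5}]'
```

```text
time: 8.1
eef_pos: [0.4947, 0.1625, 0.0932]
tcp_rot: [0.077, 0.997, -0.0, 0.0]
contact_force: [1.0, -1.6, -2.8]
opening: 0.267
finger_force: 88.9
```

No resistance 8 mm below the nut's top, so this is the socket that fits. I'll seat it on the washer.

```bash
python3 -m inch '[{"slide":[0,0,0.2],"turn":0,"grip":1.5},{"slide":[0,0,0.4],"turn":0,"grip":1.5},{"slide":[0,0,0.6],"turn":0,"grip":1.5},{"slide":[0,0,0.7],"turn":0,"grip":1.5},{"slide":[0,0,0.8],"turn":0,"grip":1.5},{"slide":[0,0,0.9],"turn":0,"grip":1.5},{"slide":[0,0,0.9],"turn":0,"grip":1.5},{"slide":[0,0,0.9],"turn":0,"grip":1.5}]'
```

```text
time: 8.9
eef_pos: [0.4947, 0.1626, 0.0845]
tcp_rot: [0.077, 0.997, -0.0, 0.0]
contact_force: [1.3, -3.0, -0.6]
opening: 0.266
finger_force: 89.1
```

```bash
python3 -m inch '[{"slide":[0,0,0.05],"turn":0,"grip":1.5},{"slide":[0,0,0.1],"turn":0,"grip":1.5},{"slide":[0,0,0.1],"turn":0,"grip":1.5},{"slide":[0,0,0.1],"turn":0,"grip":1.5},{"slide":[0,0,0.1],"turn":0,"grip":1.5}]' 110
```

```text
time: 9.4
eef_pos: [0.4947, 0.1626, 0.0845]
tcp_rot: [0.077, 0.997, -0.0, 0.0]
contact_force: [-1.5, -2.8, 6.0]
opening: 0.262
finger_force: 108.2
```

```bash
python3 -m inch '[{"slide":[0,0,0.05],"turn":0,"grip":1.5},{"slide":[0,0,0.1],"turn":0,"grip":1.5},{"slide":[0,0,0.1],"turn":0,"grip":1.5},{"slide":[0,0,0.1],"turn":0,"grip":1.5},{"slide":[0,0,0.1],"turn":0,"grip":1.5}]'
python3 - <<'E'
from h import *
c=cam("wrist"); p,d=ctrl.read_camera("wrist"); cv2.imwrite("pics/end.png",p[:,:,::-1])
E
```

```text
time: 9.9
eef_pos: [0.4948, 0.1626, 0.0844]
tcp_rot: [0.077, 0.997, -0.0, -0.0]
contact_force: [-3.1, -4.7, 11.8]
opening: 0.262
finger_force: 108.7
```

View pics/end.png

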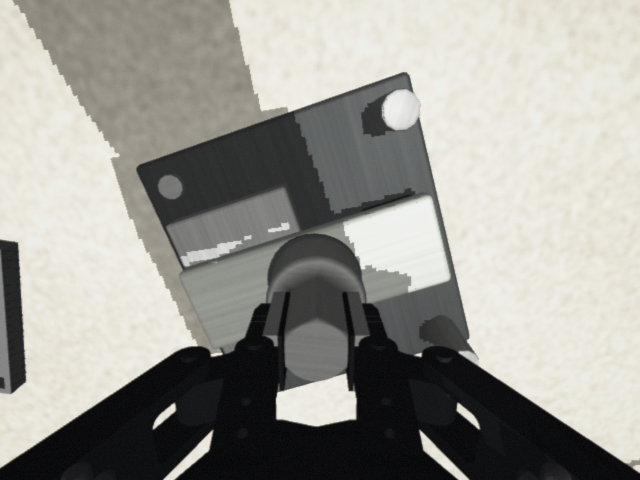

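The skirt at about (315,265) now covers the washer, and the socket is still upright in the grip. It stopped where the rim meets the washer, 34.4 mm below the TCP, and pushing harder doesn't move it.

```bash
python3 -c "
from plant import ctrl
print(ctrl.sign_off())"
```

```text
the job is handed in; nothing more can be done
None
```

The first socket I tried (the large one nearest the nut) fits: it is pushed fully down with its rim on the washer and still gripped. The other two were never moved from the tray, so nothing had to be put back, and the job is handed in.

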